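Set the portafilter rest and lock it with its jam nut

ROBOT

A 6-joint arm with a two-finger parallel gripper is mounted at the origin on a cart in front of the work surface, level with it; the furniture and walls round the work are solid. World frame = base frame: x ahead of the robot, y to its left, z up, the work surface at z = 0. Lengths are in m, angles in rad, forces in N, time in s.
With the tool pointing down it reaches from about 0.325 to 0.925 m from the base axis. Payload 3.1 kg.
Tool frame: the origin (TCP) lies on the mounting face of the last link; the fingertips stand 173 mm ahead of it and the grasp point (between the pads) lies 155 mm ahead of it; z points along the fingers, y is the direction in which the jaws open and shut (so a half turn about z gives the same grasp; the last joint's range is limited). The gripper opens to 85 mm and grips with 20 to 120 N. Pads are 22 mm wide; open, the fingers measure 114 mm over their backs; the gripper's body (76 mm by 85 mm) begins 54 mm behind the grasp point. The pads swing forward as they close: fully open they stand 13 mm farther back than shut.
Start: joints at [1.235, 0.217, 1.613, -0, 1.311, -0.112], TCP at [0.139, 0.609, 0.405] pointing down, gripper open.
Joint ranges: [-2.75, 2.75], [-0.78, 2.1], [0.31, 2.55], [-1.13, 4.27], [0.13, 2.63], [-2.58, 2.58]. Speed limits (rad/s): [2.79, 2.79, 3.14, 3.14, 3.14, 3.14].

INTERFACE

Orientations are given as a 3x3 rotation matrix whose columns are the frame's x, y, z axes.
In Python, from cell import manip gives the robot as it stands. Calls block until the motion is done:
- manip.movep(position, orientation): joint-space move of the TCP to a pose.
- manip.move_straight(position, rot=None, rate=0.15): straight line of the TCP; rot=None keeps the orientation; rate is the mean speed in m/s.
- manip.movej(angles): joint-space move.
- manip.ungrasp() and manip.clamp(): open the fingers fully, or close them until they stop; the grip force is fixed at half the most.
- manip.sleep(seconds).
- manip.inverse_kinematics(position, orientation): joint angles nearest the present ones, or None.
- manip.grab_frame(name): name is "scene" or "top" or "wrist"; returns a dict with "color" (400x640x3 uint8, red, green, blue), "fovy" (degrees; the focal length in pixels is half the picture's height over the tangent of half this angle, whatever the lens; pixels are square), "cx", "cy" (the principal point, pixels), "origin" and "orientation" of the camera in the world. Camera axes: x right, y down, z forward; pixel columns grow to the right and rows downward; lengths in m; the calibration is good to about 2 mm. The wrist camera is an equidistant fisheye: a pixel r from the principal point sees the ray r / f radians off the axis. A picture is of the moment at which its call begins. There is no depth.
A pose or a line that the arm cannot do raises manip.IKError and nothing moves.
- manip.job_done(): hands the job in, once; it reports no verdict.
Readings, each from a call of its own:
- manip.get_t(): time.
- manip.get_q(): joint angles.
- manip.get_dq(): joint speeds.
- manip.get_tau(): joint torques, N m.
- manip.get_tcp_pos(): TCP position.
- manip.get_tcp_rot(): TCP orientation.
- manip.get_ft_force(): force on the tool from outside, world axes, zero at the start.
- manip.get_wrist_torque(): the same for the moment, N m.
- manip.get_finger_gap(): opening from 0.0 (shut) to 1.0 (fully open).
Only numpy, scipy, OpenCV 4.12 (cv2) and the standard library are available. Lean on these libraries where they do the work, as an engineer would, in place of code of your own. Each camera call takes 0.05 s, during which the arm holds its last target.

TASK

The height of the little portafilter rest has come adrift: turn the black knob of its screw clockwise until the white line on the knob points the same way as the red line on the foot. Then run the brass jam nut under the knob down against the washer on the foot and tighten it to 0.4 N m, give or take 0.05, without losing the setting. Let go of it, and leave the cup, glass and shaker beside it where they stand.

Things in the scene. Friction and masses are not known exactly. Their poses are not given: they have to be found in the camera images.
- stand: The fixed portafilter rest: a dark steel foot, a disc 92 mm across and 10 mm high, bolted down, with a boss 34 mm across in its middle, rising to 34 mm. Origin: centre of the underside, on the common upright axis of foot, screw and nut; z up.
- boss_top (a point): Centre of the boss's top face, on the axis, 34 mm above the worktop. On it lie copper shims (37 mm across) and a stiff steel spring washer (40 mm across) whose top is 3.6 to 7.8 mm above this point, differing from stand to stand and not measured. The washer yields only about 0.013 mm per newton: the pressure on it is felt, not seen.
- red_line (a point): Middle of the red line on top of the foot, 20 mm long, which runs outward from the boss, 33 mm from the axis towards the stand's -x.
- jam_nut: Jam nut on the screw: steel core in a knurled brass grip ring 46 mm across; 20 mm high (ring 18). Origin: its centre, half-way up; z up. Clockwise from above runs it down 1.6 mm per rad. Starts 1 to 8 mm clear of the washer, turns freely (under 0.03 N m) until it meets it, then torque rises about 0.3 N m per rad of ring. Stays tight when let go. Rides along with the screw.
- knob (a point): Point on the axis of the screw's black round knurled knob, 28 mm across and 19.5 mm high, at the height to grip it: 12 mm above the knob's underside and 7.5 mm below its top. Its axes turn with the knob: the white line on knob top and side lies towards this frame's -x. Between the knob's underside and the nut's top is a gap of 12 mm or more.
- rest_screw (a joint): Angle of the screw with its knob, rad: 0 when the white line points the same way as the red line; grows when turned clockwise seen from above; starts between -1.3 and -0.5. The knob goes down 1.6 mm per radian clockwise. It turns stiffly (about 0.2 N m) and stays where it is left.
- dosing_cup: Loose steel dosing cup, 57 mm across and 56 mm high, beside the stand; bystander. Origin: centre of the underside.
- shot_glass: Loose shot glass, 47 mm across and 58 mm high, beside the stand; bystander. Origin: centre of the underside.
- cocoa_shaker: Loose glass shaker with a grey dome top, 44 mm across and 90 mm high, beside the stand; bystander. Origin: centre of the underside.
- nut_ring_mid (a point): Point on the axis at mid-height of the nut's brass grip ring. The ring is sprung on the steel core: it winds up 0.27 rad against the core at 0.4 N m and springs back when let go, so a new grasp first winds it up again. The ring is 18 mm high; the knob's top is 31 to 40 mm above the ring's top; the knob (28 mm across) stands between the fingers.
Mind the look-alikes: they are no part of the job. Leave any purple look-alike of the stand alone.

How it is judged:
By the outcome, as a careful person would: the job done as asked, in the order asked, and still so for the second after the job is handed in, with the robot touching nothing.
It also fails if it takes over 67 s, if anything falls off the work surface, if the arm or the gripper's body presses on something with over 40 N, if the wrist force passes 120 N, or if a joint passes its speed limit or range.

## Working session

There is one attempt and no reset: what is moved stays moved. The work goes in short steps, each a Python script; the robot and the scene stay as the last script left them, time stands still between calls to the robot, and variables do not carry over. Pictures are saved under pics/ and viewed, and the job is handed in when it is done.

```bash
ls; mkdir -p pics
python3 - <<'E'
from cell import manip
import cv2
for n in ["scene","top","wrist"]:
    f=manip.grab_frame(n); cv2.imwrite(f"pics/a_{n}.png",f["color"][:,:,::-1])
    print(n,f["fovy"],f["cx"],f["cy"],f["origin"],f["orientation"])
print(manip.get_t(),manip.get_tcp_rot())
E
```

```text
pics
scene 44.65039255229436 322.39118875970445 200.6840162775866 [ 0.04982673 -1.01116609  0.53625521] [[ 0.90196151 -0.19229181  0.38663845]
 [-0.43102263 -0.34664753  0.83309962]
 [-0.02617097 -0.91807372 -0.39554485]]
top 42.153058183844074 315.3627649539474 202.36990524772176 [0.01544765 0.20370229 1.13748987] [[-0.44133226 -0.8007987   0.40490403]
 [-0.8972659   0.39975956 -0.18736648]
 [-0.01182142 -0.44599745 -0.89495616]]
wrist 65.70646984690485 316.89520236641624 199.76421321764883 [0.06706147 0.62467476 0.37251745] [[ 0.22045196  0.93437075  0.2799147 ]
 [ 0.97539544 -0.21054284 -0.06538693]
 [-0.0021616   0.2874422  -0.95779555]]
0.15 [[-9.75074033e-01  2.21878872e-01 -6.29608265e-04]
 [ 2.21879671e-01  9.75072311e-01 -1.84406499e-03]
 [ 2.04754526e-04 -1.93779717e-03 -9.99998102e-01]]
```

View pics/a_scene.png

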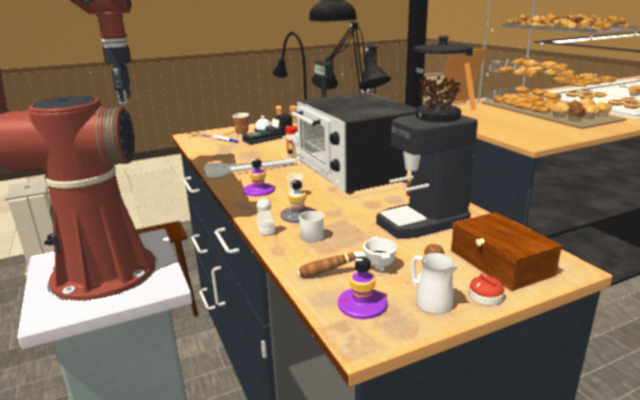

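View pics/a_top.png

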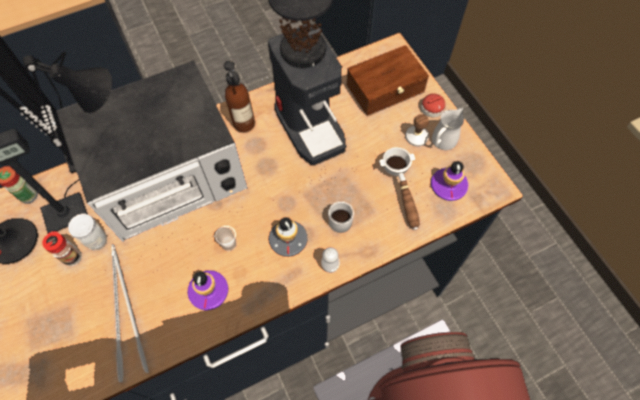

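View pics/a_wrist.png

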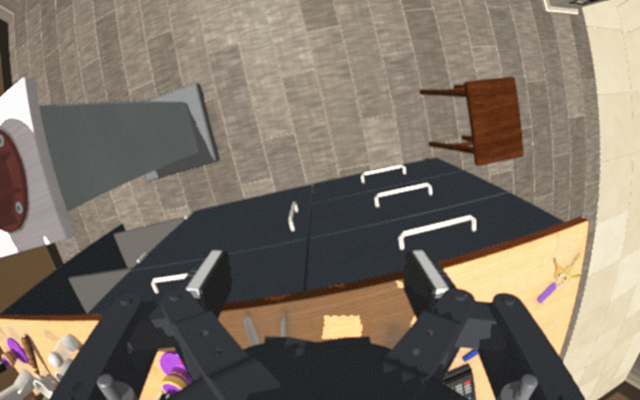

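Candidates in the top picture are the dark-foot stand at (288,236), the purple one at (208,289) and the purple one at (451,181). The dark steel foot fits the description. In the scene picture it is at (295,205). I'll check it in a close crop.

```bash
cat > h.py <<'E'
import numpy as np, cv2
from cell import manip
def f_px(f): return 200/np.tan(np.radians(f["fovy"])/2)
def ray(f,u,v,fish=False):
    F=f_px(f); x=u-f["cx"]; y=v-f["cy"]
    if fish:
        r=np.hypot(x,y); th=r/F; s=np.sin(th)/max(r,1e-9); d=np.array([x*s,y*s,np.cos(th)])
    else: d=np.array([x,y,F]); d/=np.linalg.norm(d)
    return np.array(f["origin"]),np.array(f["orientation"])@d
def onz(f,u,v,z,fish=False):
    o,d=ray(f,u,v,fish); return o+d*(z-o[2])/d[2]
def proj(f,P,fish=False):
    p=np.array(f["orientation"]).T@(np.array(P)-np.array(f["origin"])); F=f_px(f)
    if fish:
        r=np.hypot(p[0],p[1]); th=np.arctan2(r,p[2]); k=F*th/max(r,1e-9)
        return np.array([f["cx"]+p[0]*k,f["cy"]+p[1]*k])
    return np.array([f["cx"]+F*p[0]/p[2],f["cy"]+F*p[1]/p[2]])
def crop(f,u,v,w,h,k,name):
    u0=int(u-w/2);v0=int(v-h/2)
    c=f["color"][max(v0,0):v0+h,max(u0,0):u0+w,::-1]
    cv2.imwrite("pics/"+name,cv2.resize(c,None,fx=k,fy=k,interpolation=cv2.INTER_CUBIC)); print("origin",max(u0,0),max(v0,0),"k",k)
E
python3 - <<'E'
from h import *
f=manip.grab_frame("top"); crop(f,288,236,70,56,10,"b_top.png")
g=manip.grab_frame("scene"); crop(g,295,205,70,56,10,"b_scene.png")
print(onz(f,288,241,0.0),onz(f,288,241,0.01), onz(g,295,213,0.01))
for n,u,v in [("cup",341,222),("glass",226,243),("shaker",329,264)]: print(n,onz(f,u,v,0.0))
E
```

```text
origin 253 208 k 10
origin 260 177 k 10
[0.46743921 0.06843743 0.        ] [0.46346563 0.06962658 0.01      ] [0.46732311 0.05899659 0.01      ]
cup [ 0.45529008 -0.06629509  0.        ]
glass [5.28147693e-01 2.01792377e-01 2.22044605e-16]
shaker [0.3731687  0.00760569 0.        ]
```

```bash
sleep 0.1; ls pics
```

```text
a_scene.png
a_top.png
a_wrist.png
b_scene.png
b_top.png
```

View pics/b_top.png

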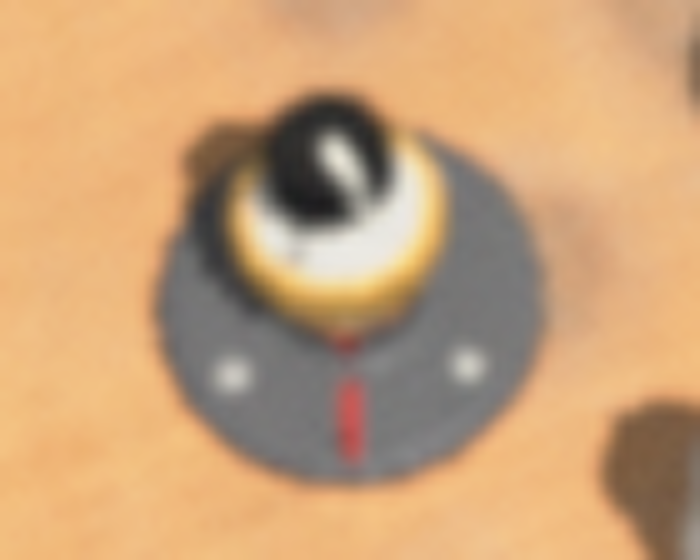

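View pics/b_scene.png

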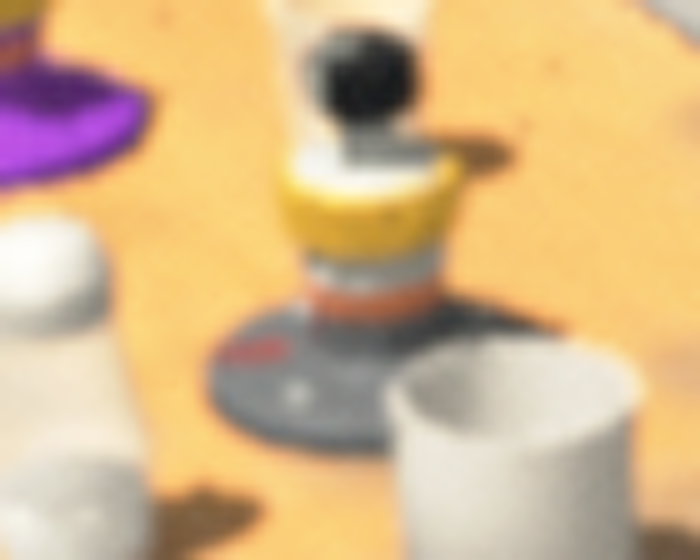

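The stand with the dark foot and red line is confirmed. In the top picture the foot centre is near (288.1,238), the red line runs (288,246)→(288,254), and the white line on the knob points right and down. I'll fit the position and go for a close wrist view.

Run:
```python
from h import *
from scipy.optimize import least_squares
f=manip.grab_frame("top"); g=manip.grab_frame("scene")
a=np.linspace(0,2*np.pi,181)
def ext(fr,c):
    P=[proj(fr,[c[0]+.046*np.cos(t),c[1]+.046*np.sin(t),z]) for z in(0,.01) for t in a]; P=np.array(P)
    return P[:,0].min(),P[:,0].max(),P[:,1].max()
# crop pixel -> image: u0+(p+.5)/10-.5
T=(253+15.2,253+54.1,208+48.3)
G=(260+20.5,177+44.8)
def r(c):
    e=ext(f,c); return np.array(e)-T
s=least_squares(r,[.465,.065]); print(s.x,s.fun)
e=ext(g,s.x); print("scene pred left,bottom",e[0],e[2],G)
R=manip.get_tcp_rot()
# wrist camera in tool
w=manip.grab_frame("wrist"); p=manip.get_tcp_pos()
print("cam in tool",R.T@(w["origin"]-p), R.T@w["orientation"])
print("grasp pt px",proj(w,p+R@[0,0,.155],True),proj(w,p+R@[0,0,.25],True),proj(w,p+R@[0,0,.35],True))
for z in (.3,.35):
  for q in (0,.7,1.4,-.7): 
    Rz=np.array([[np.cos(q),-np.sin(q),0],[np.sin(q),np.cos(q),0],[0,0,1]])@np.diag([-1.,1,-1])
    print(z,q,manip.inverse_kinematics([s.x[0],s.x[1],z],Rz))
```

```text
[0.47450314 0.06556496] [-0.15397909  0.15494579 -0.00546242]
scene pred left,bottom 278.89199149038114 222.69744196064892 (280.5, 221.8)
cam in tool [ 0.07317503 -0.00062391  0.03110451] [[ 1.52016995e-03 -9.57722380e-01 -2.87689992e-01]
 [ 9.99998844e-01  1.44927438e-03  4.59403152e-04]
 [-2.30389471e-05 -2.87690358e-01  9.57723477e-01]]
grasp pt px [318.00325557 274.61508472] [317.57647377 209.30390491] [317.3738807  179.24535886]
0.3 0 [-9.35288139e-03  2.50487862e-02  2.03793867e+00 -4.44089210e-16
  1.07860520e+00 -1.58014921e+00]
0.3 0.7 [-9.35288139e-03  2.50487862e-02  2.03793867e+00 -4.44089210e-16
  1.07860520e+00 -2.28014921e+00]
0.3 1.4 None
0.3 -0.7 [-9.35288139e-03  2.50487862e-02  2.03793867e+00 -4.44089210e-16
  1.07860520e+00 -8.80149208e-01]
0.35 0 [-9.35288139e-03 -4.26735244e-02  2.00055982e+00 -4.44089210e-16
  1.18370635e+00 -1.58014921e+00]
0.35 0.7 [-9.35288139e-03 -4.26735244e-02  2.00055982e+00 -4.44089210e-16
  1.18370635e+00 -2.28014921e+00]
0.35 1.4 None
0.35 -0.7 [-9.35288139e-03 -4.26735244e-02  2.00055982e+00 -4.44089210e-16
  1.18370635e+00 -8.80149208e-01]
```

```bash
cat >> h.py <<'E'
def Rq(q):  # tool down, yaw q about world z; q6 ~ -1.58 - q ; clockwise = q decreasing
    return np.array([[np.cos(q),-np.sin(q),0],[np.sin(q),np.cos(q),0],[0,0,1]])@np.diag([-1.,1,-1])
E
python3 - <<'E'
from h import *
manip.movep([.4745,.0656,.33],Rq(0.))
w=manip.grab_frame("wrist"); cv2.imwrite("pics/c_w.png",w["color"][:,:,::-1])
print(manip.get_t(),w["origin"])
np.save("w_c.npy",w,allow_pickle=True)
f=manip.grab_frame("top"); crop(f,288,236,70,56,10,"c_top.png")
for z in (.01,.1):print(proj(w,[.4745,.0656,z],True))
E
```

```text
2.7417 [0.40130265 0.06551896 0.29917896]
origin 253 208 k 10
[316.72957256 186.04704235]
[316.69220446 218.33737177]
```

View pics/c_w.png

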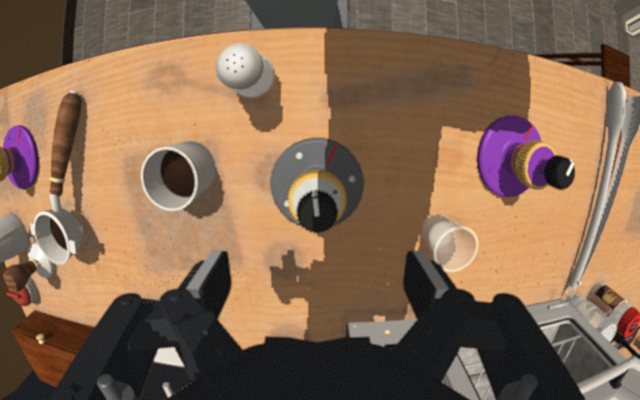

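Run:
```python
from h import *
w=np.load("w_c.npy",allow_pickle=True).item(); crop(w,317,186,110,110,7,"c_crop.png")
```

```text
origin 262 131 k 7
```

View pics/c_crop.png

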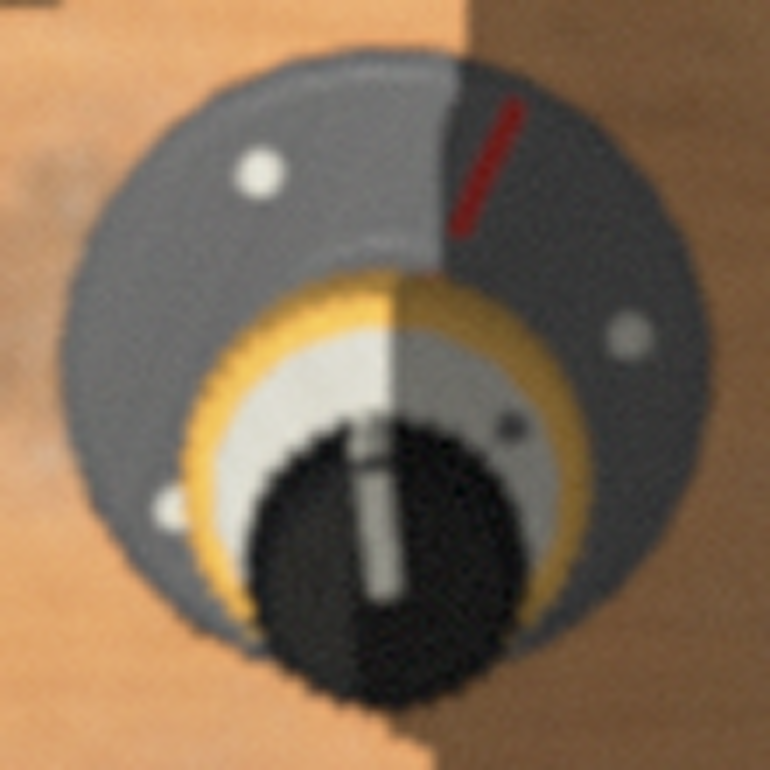

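Run:
```python
from h import *
from scipy.optimize import least_squares
w=np.load("w_c.npy",allow_pickle=True).item()
px=lambda x,y:(262+(x+.5)/7-.5,131+(y+.5)/7-.5)
a=np.linspace(0,2*np.pi,181)
def ext(c,rad,zs):
    P=np.array([proj(w,[c[0]+rad*np.cos(t),c[1]+rad*np.sin(t),z],True) for z in zs for t in a])
    return np.array([P[:,0].min(),P[:,0].max(),P[:,1].min(),P[:,1].max()])
L=px(62,47);Rr=px(712,47)
T=np.array([L[0],Rr[0],L[1]])
s=least_squares(lambda c:ext(c,.046,(0,.01))[:3]-T,[.4745,.0656]);print("foot",s.x,s.fun)
K=np.array([px(248,460)[0],px(530,460)[0],px(0,460)[1],px(0,708)[1]])
k=least_squares(lambda c:ext(c[:2],.014,(c[2],))-K,[.4745,.0656,.1]);print("knob",k.x,k.fun)
k2=least_squares(lambda z:ext(s.x,.014,z)-K,[.1]);print("knob z with foot xy",k2.x,k2.fun)
N=np.array([px(183,0)[0],px(592,0)[0],px(0,268)[1]])
k3=least_squares(lambda z:(ext(s.x,.023,(z[0],z[0]-.018))[:3]-N),[.065]);print("ring top",k3.x,k3.fun)
c=s.x
A=lambda p:np.degrees(np.arctan2(p[1],p[0]))
r0=onz(w,*px(458,233),.01,True);r1=onz(w,*px(517,103),.01,True)
print("red",r0,r1,"dir",A((r1-r0)),A((r0+r1)[:2]/2-c),np.linalg.norm((r0+r1)[:2]/2-c))
z=k2.x[0]
w0=onz(w,*px(387,595),z,True);w1=onz(w,*px(371,470),z,True)
print("white",w0,w1,A(w1-w0),A(w1[:2]-c))
```

```text
foot [0.47452018 0.06572425] [-1.00812273  1.00837293  0.07897927]
knob [0.47526478 0.06592112 0.08973025] [ 0.63972835 -0.63945285 -0.66348009  0.69307782]
knob z with foot xy [0.09172556] [ 0.18058331 -0.72188043 -0.90336733  0.81099677]
ring top [0.06192274] [ 0.53534765 -0.66023391  0.57108334]
red [0.45277464 0.07527308 0.01      ] [0.43498461 0.08301832 0.01      ] dir 156.4731814286453 156.34519467619128 0.03345114209289357
white [0.47544443 0.06571608 0.09172556] [0.46221692 0.06408929 0.09172556] -172.988643706065 -172.43037797131328
```

Red line direction is 156.4° and the white line -172.9°, so the knob needs about 0.535 rad clockwise. The knob top is at z≈0.092 and the ring top at ≈0.062. Next I grip the knob and turn it.

```bash
cat >> h.py <<'E'
C=np.array([.4747,.0657])
def pose(q,zg,c=None): 
    c=C if c is None else c
    return [c[0],c[1],zg+.155],Rq(q)
def st(tag=""):
    print(tag,"t%.2f"%manip.get_t(),"gap%.3f"%manip.get_finger_gap(),"F",np.round(manip.get_ft_force(),1),"M",np.round(manip.get_wrist_torque(),3),"p",np.round(manip.get_tcp_pos(),4),"q6 %.3f"%manip.get_q()[5])
E
python3 - <<'E'
from h import *
st("0")
p,R=pose(.3,.13); manip.movep(p,R)
p,R=pose(.3,.084); manip.move_straight(p,R,rate=.1); st("down")
manip.clamp(); st("clamp")
w=manip.grab_frame("wrist"); cv2.imwrite("pics/d_w.png",w["color"][:,:,::-1])
E
```

```text
0 t2.79 gap0.999 F [-0.2 -0.4 -0.9] M [ 0.036  0.012 -0.018] p [0.4746 0.0662 0.3301] q6 -1.580
down t3.79 gap1.003 F [ 0.3 -0.1 -0.2] M [ 0.027  0.026 -0.014] p [0.4752 0.0657 0.2396] q6 -1.879
clamp t4.38 gap0.305 F [-2.   3.3  5.6] M [ 0.423  0.346 -0.014] p [0.4748 0.066  0.2396] q6 -1.880
```

View pics/d_w.png

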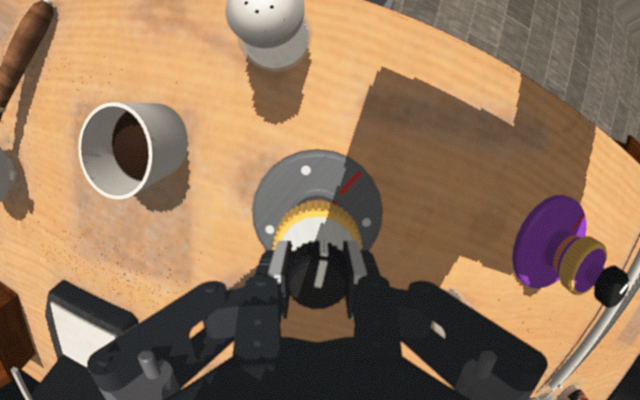

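The knob sits between the pads at (318,272), white line visible at (322,265). Now the turn.

```bash
cat > meas.py <<'E'
from h import *
E
python3 - <<'E'
from h import *
for k in (1,2,3):
    a=.535*k/3
    p,R=pose(.3-a,.084-1.6e-3*a); manip.movep(p,R); st(f"turn{k}")
w=manip.grab_frame("wrist"); np.save("w_e.npy",w,allow_pickle=True); crop(w,317,235,130,130,6,"e.png")
E
```

```text
turn1 t4.72 gap0.307 F [-2.2  2.1  4.7] M [ 0.312  0.282 -0.198] p [0.4749 0.0659 0.2393] q6 -1.700
turn2 t5.01 gap0.304 F [-1.5  0.7  6. ] M [ 0.202  0.299 -0.23 ] p [0.4749 0.0658 0.239 ] q6 -1.522
turn3 t5.30 gap0.305 F [-2.3  0.6  5.9] M [ 0.145  0.334 -0.237] p [0.4749 0.0657 0.2388] q6 -1.344
origin 252 170 k 6
```

View pics/e.png

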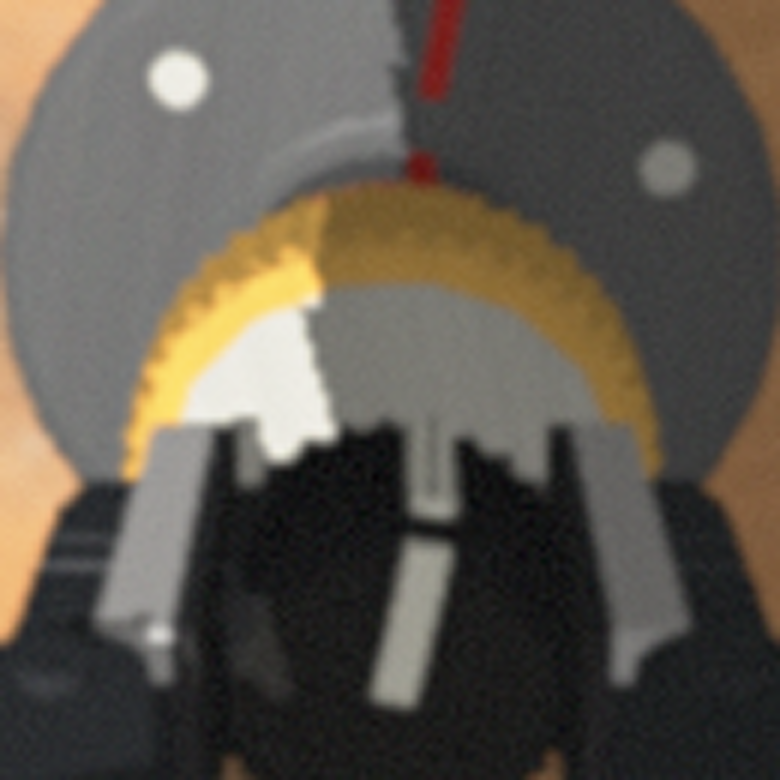

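```bash
cat > ang.py <<'E'
from h import *
def angle(w,px,rin,rout,win,wout,z):
    A=lambda p:np.degrees(np.arctan2(p[1],p[0]))
    r0=onz(w,*px(*rin),.01,True);r1=onz(w,*px(*rout),.01,True)
    a=onz(w,*px(*win),z,True);b=onz(w,*px(*wout),z,True)
    print("red",A(r1-r0),A((r0+r1)[:2]/2-C),"white",A(b-a),A(b[:2]-C),np.linalg.norm(b[:2]-C),np.linalg.norm(a[:2]-C))
def mk(u0,v0,k): return lambda x,y:(u0+(x+.5)/k-.5,v0+(y+.5)/k-.5)
E
python3 - <<'E'
from ang import *
w=np.load("w_e.npy",allow_pickle=True).item()
for z in(.09,.0925): angle(w,mk(252,170,6),(435,97),(452,0),(393,700),(432,542),z)
crop(w,325,165,60,60,10,"e2.png")
E
```

```text
red 157.2299103365035 156.1250218626698 white 154.88937844511742 153.55270109123708 0.011069193729257406 0.002670214872387356
red 157.2299103365035 156.1250218626698 white 154.88937844511742 155.20924947915879 0.01234761112586152 0.0010873277614531255
origin 295 135 k 10
```

View pics/e2.png

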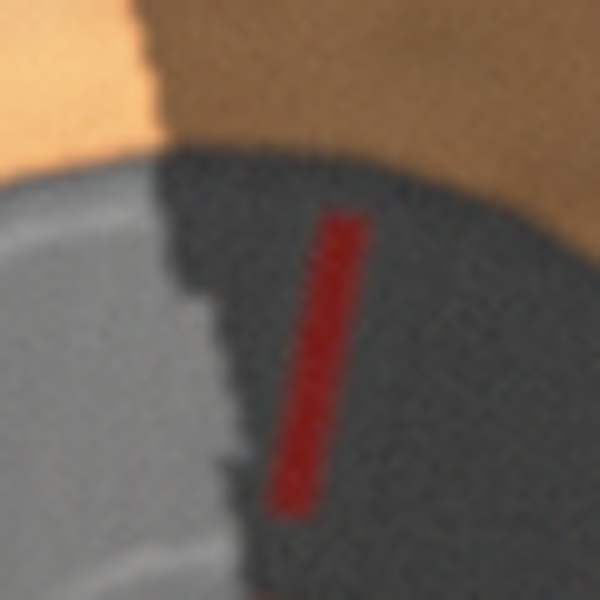

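Run:
```python
from h import *
manip.ungrasp(); st("open")
w=manip.grab_frame("wrist"); np.save("w_f.npy",w,allow_pickle=True); crop(w,317,235,130,130,6,"f.png"); crop(w,325,220,160,190,4,"f2.png")
```

```text
open t5.96 gap1.005 F [ 0.9 -1.3 -0.9] M [ 0.028  0.011 -0.029] p [0.4747 0.0657 0.2381] q6 -1.345
origin 252 170 k 6
origin 245 125 k 4
```

View pics/f.png

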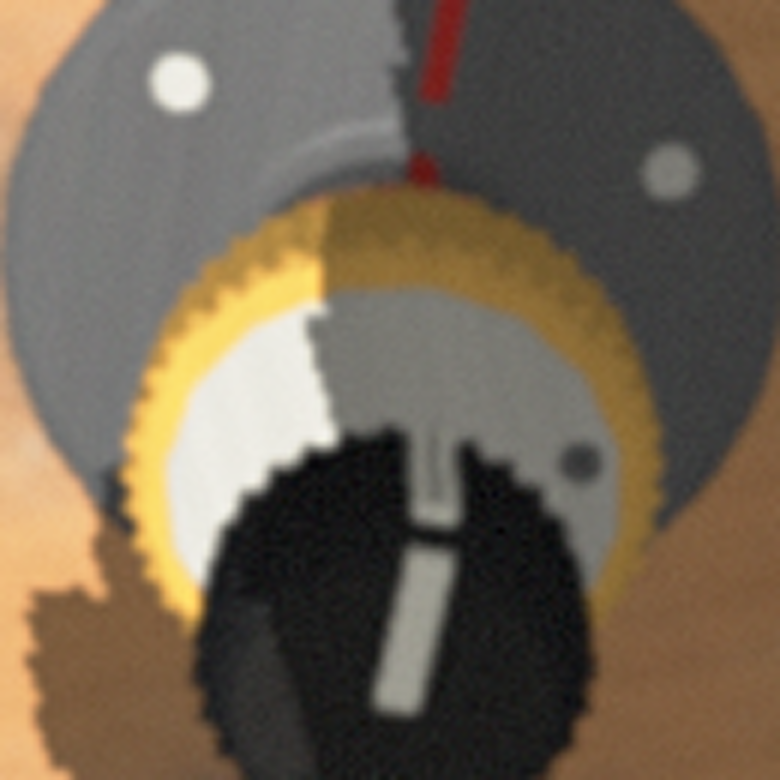

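Run:
```python
from ang import *
w=np.load("w_f.npy",allow_pickle=True).item()
for z in(.0905,.0925): angle(w,mk(252,170,6),(437,100),(468,-78),(396,706),(433,548),z)
# nut dot
for z in (.059,.062):
    d=onz(w,*mk(252,170,6)(580,460),z,True)[:2]-C; print("dot",np.degrees(np.arctan2(d[1],d[0])),np.linalg.norm(d))
```

```text
red 157.36435259297986 156.28210356725208 white 155.605797382343 154.39897208316 0.011348895465736275 0.0022738631965401107
red 157.36435259297986 156.28210356725208 white 155.60579738234304 155.66754810172685 0.012382082923178488 0.0009922570764088119
dot 87.26108323370889 0.016362859801443357
dot 92.3761121183425 0.016360230849490662
```

View pics/f2.png

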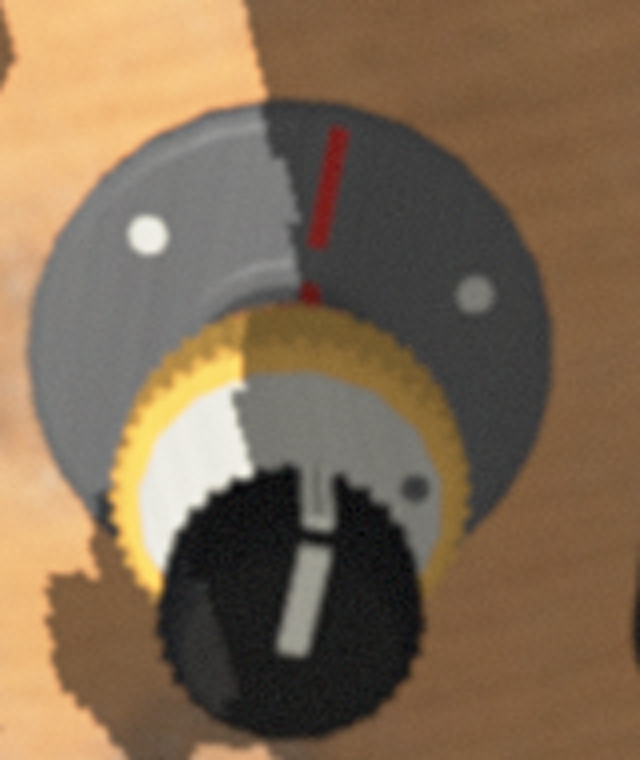

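Alignment agrees within about 1° (red ≈156.8°, white ≈155.6°). Now the nut: lower around it, clamp and run it down until torque appears.

```bash
cat >> h.py <<'E'
def mz(n=5):
    a=[]
    for _ in range(n): a.append(manip.get_wrist_torque()[2]); manip.sleep(.01)
    return np.mean(a)
E
python3 - <<'E'
from h import *
p,R=pose(.83,.083); manip.movep(p,R)
p,R=pose(.83,.050); manip.move_straight(p,R,rate=.08); st("down"); print("mz0",mz())
manip.clamp(); st("clamp"); print(mz())
w=manip.grab_frame("wrist"); cv2.imwrite("pics/g.png",w["color"][:,:,::-1])
E
```

```text
down t7.58 gap1.003 F [-0.  -0.5 -0.5] M [ 0.002  0.011 -0.004] p [0.4745 0.0657 0.2045] q6 -2.410
mz0 -0.015799690601268106
clamp t8.08 gap0.522 F [-3.4  2.4  7.2] M [ 0.353  0.542 -0.012] p [0.4746 0.0661 0.2059] q6 -2.410
-0.024364426810069475
```

View pics/g.png

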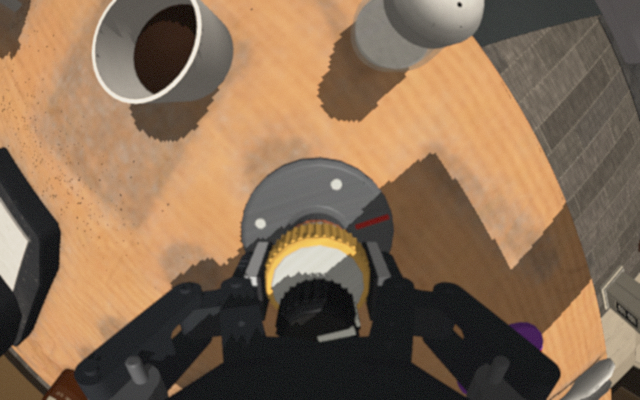

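The pads hold the brass ring on both sides, at (255,275) and (380,268). Running down.

Run:
```python
from h import *
a=0
while a<1.99:
    a+=.33
    p,R=pose(.83-a,.050-1.6e-3*a); manip.movep(p,R)
    m=mz(3); st("a%.2f m%.3f"%(a,m))
    if m<-.07: break
```

```text
a0.33 m-0.003 t8.62 gap0.520 F [-3.   2.2  6. ] M [ 0.326  0.52  -0.042] p [0.4747 0.0661 0.2054] q6 -2.080
a0.66 m0.025 t9.06 gap0.520 F [-3.2  0.2  5.8] M [0.246 0.434 0.022] p [0.4747 0.066  0.2049] q6 -1.750
a0.99 m0.006 t9.50 gap0.518 F [-3.7  0.1  6.6] M [ 0.127  0.501 -0.049] p [0.4747 0.0658 0.2043] q6 -1.420
a1.32 m0.021 t9.94 gap0.524 F [-3.6 -0.7  6.1] M [ 0.145  0.455 -0.037] p [0.4747 0.0658 0.2038] q6 -1.090
a1.65 m-0.009 t10.38 gap0.520 F [-3.4 -1.1  6.6] M [-0.005  0.433 -0.026] p [0.4746 0.0657 0.2033] q6 -0.760
a1.98 m0.027 t10.82 gap0.520 F [-4.  -0.6  7.1] M [-0.096  0.504  0.026] p [0.4745 0.0656 0.2027] q6 -0.430
a2.31 m0.087 t11.27 gap0.518 F [-5.7 -1.   9.1] M [-0.159  0.578  0.118] p [0.4745 0.0656 0.2024] q6 -0.100
```

Run:
```python
from h import *
def av(n=20):
    F=[];M=[]
    for _ in range(n): F.append(manip.get_ft_force());M.append(manip.get_wrist_torque());manip.sleep(.01)
    print("t%.2f"%manip.get_t(),np.round(np.mean(F,0),2),np.round(np.mean(M,0),4),"sd",np.round(np.std(M,0),4)[2],np.round(manip.get_tcp_pos(),4))
av()
for a in (2.41,2.51):
    p,R=pose(.83-a,.050-1.6e-3*a); manip.movep(p,R); av()
w=manip.grab_frame("wrist"); cv2.imwrite("pics/h.png",w["color"][:,:,::-1])
```

```text
t11.43 [-5.16 -0.58  9.03] [-0.1253  0.6319  0.0968] sd 0.0346 [0.4745 0.0656 0.2024]
t11.85 [-5.35 -0.93  9.61] [-0.1427  0.6803  0.1316] sd 0.0406 [0.4745 0.0656 0.2023]
t12.27 [-5.55 -0.97 10.48] [-0.1473  0.724   0.1626] sd 0.0264 [0.4745 0.0656 0.2022]
```

View pics/h.png

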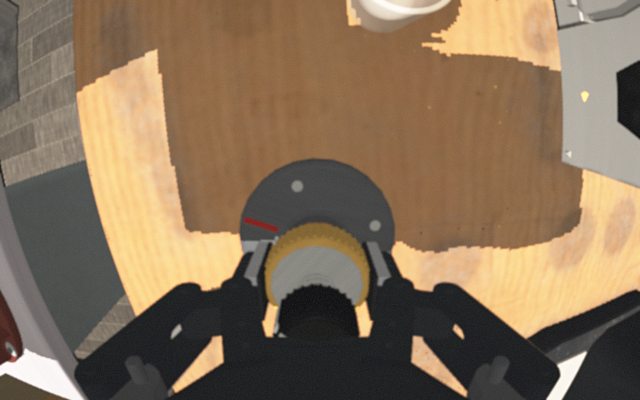

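Run:
```python
from h import *
T=[];M=[]
for _ in range(15): T.append(manip.get_tau());M.append(manip.get_wrist_torque()[2]);manip.sleep(.01)
print(np.round(np.mean(T,0),3),np.round(np.std(T,0),3),np.mean(M),np.round(manip.get_q(),4), manip.get_finger_gap())
```

```text
[ -0.117 -27.117 -22.249   0.31   -1.471   0.161] [0.001 0.001 0.    0.    0.    0.   ] 0.16261504446839312 [-9.0000e-03  1.9470e-01  2.0781e+00 -1.1000e-03  8.7110e-01  9.9600e-02] 0.5207879278291555
```

Joint 6 torque (0.161) and wrist Mz (0.163) agree, rising about 0.3 N m/rad since contact near a≈2.0. Continuing gently to 0.40.

Run:
```python
from h import *
def av(n=10):
    T=[];M=[];F=[]
    for _ in range(n): T.append(manip.get_tau()[5]);M.append(manip.get_wrist_torque()[2]);F.append(manip.get_ft_force());manip.sleep(.01)
    return np.mean(T),np.mean(M),np.round(np.mean(F,0),1)
a=2.51;z=.050-1.6e-3*a
T=.161;slope=.32
while T<.392:
    d=min(.15,(.4-T)/slope*.85)
    d=max(d,.015); a+=d; z-=.8e-3*d
    p,R=pose(.83-a,z); manip.movep(p,R)
    T0=T;T,M,F=av(); print("a%.3f d%.3f tau %.3f Mz %.3f slope %.2f"%(a,d,T,M,(T-T0)/d),F,"t%.2f"%manip.get_t(), "gap%.3f"%manip.get_finger_gap())
    if a>3.6: break
w=manip.grab_frame("wrist"); cv2.imwrite("pics/i.png",w["color"][:,:,::-1])
print(manip.get_tcp_pos(),z+.155)
```

```text
a2.660 d0.150 tau 0.220 Mz 0.189 slope 0.40 [-5.9 -0.9 10.8] t12.79 gap0.521
a2.810 d0.150 tau 0.268 Mz 0.244 slope 0.32 [-6.5 -0.9 11.3] t13.14 gap0.515
a2.960 d0.150 tau 0.316 Mz 0.303 slope 0.32 [-6.5 -0.5 11.1] t13.49 gap0.516
a3.110 d0.150 tau 0.360 Mz 0.329 slope 0.29 [-6.5 -0.3 11.6] t13.84 gap0.523
a3.216 d0.106 tau 0.405 Mz 0.383 slope 0.42 [-6.4 -0.6 11.8] t14.18 gap0.523
[0.47427416 0.06574404 0.20171001] 0.20041912231258674
```

View pics/i.png

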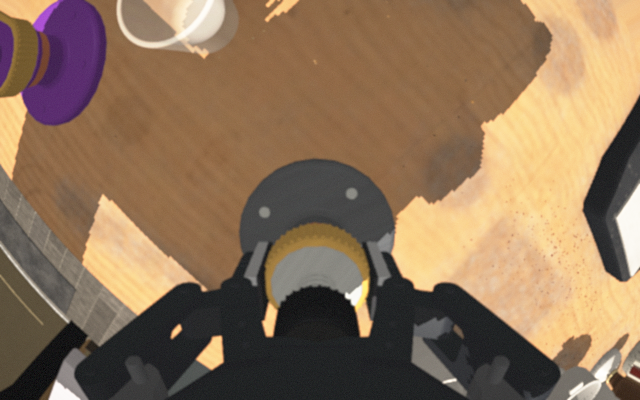

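Run:
```python
from h import *
T=[];M=[]
for _ in range(60): T.append(manip.get_tau()[5]);M.append(manip.get_wrist_torque()[2]);manip.sleep(.01)
print(np.mean(T),T[0],T[-1],np.mean(M),np.std(M)/60**.5)
f=manip.grab_frame("top"); crop(f,288,236,70,56,10,"i_top.png")
```

```text
0.3841500976122916 0.3845676686614752 0.38413966074585915 0.385416732465244 0.0042255794648027875
origin 253 208 k 10
```

View pics/i_top.png

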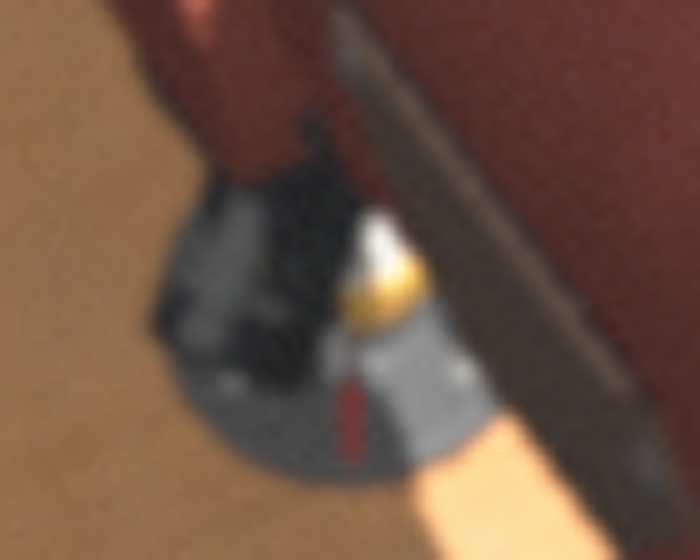

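Steady torque is 0.385 on both readings. I'll nudge by 0.045 rad, verify, then release and look.

Run:
```python
from h import *
a=3.216+.045; z=.20041912-.155
p,R=pose(.83-a,z); manip.movep(p,R); manip.sleep(.3)
T=[];M=[]
for _ in range(40): T.append(manip.get_tau()[5]);M.append(manip.get_wrist_torque()[2]);manip.sleep(.01)
print(np.mean(T),T[-1],np.mean(M))
manip.ungrasp(); manip.sleep(.2); st("open"); print(manip.get_tau()[5],mz(20))
p,R=pose(.83-a,.10); manip.move_straight(p,R,rate=.08)
p,R=pose(.83-a,.14); manip.move_straight(p,R,rate=.15)
p,R=pose(0,.17); manip.movep(p,R)
w=manip.grab_frame("wrist"); np.save("w_j.npy",w,allow_pickle=True); crop(w,317,186,110,110,7,"j.png"); cv2.imwrite("pics/j_w.png",w["color"][:,:,::-1]); st()
```

```text
0.4386048847809434 0.43858543038368225 0.44704545819663205
open t16.34 gap1.001 F [-0.1  0.3 -0.3] M [-0.023  0.002  0.02 ] p [0.4747 0.0657 0.2003] q6 0.851
7.817315690772375e-05 -0.009090956107899863
origin 262 131 k 7
 t19.89 gap1.000 F [ 0.2 -0.1  0.3] M [-0.001  0.037 -0.01 ] p [0.4746 0.0657 0.3247] q6 -1.580
```

View pics/j.png

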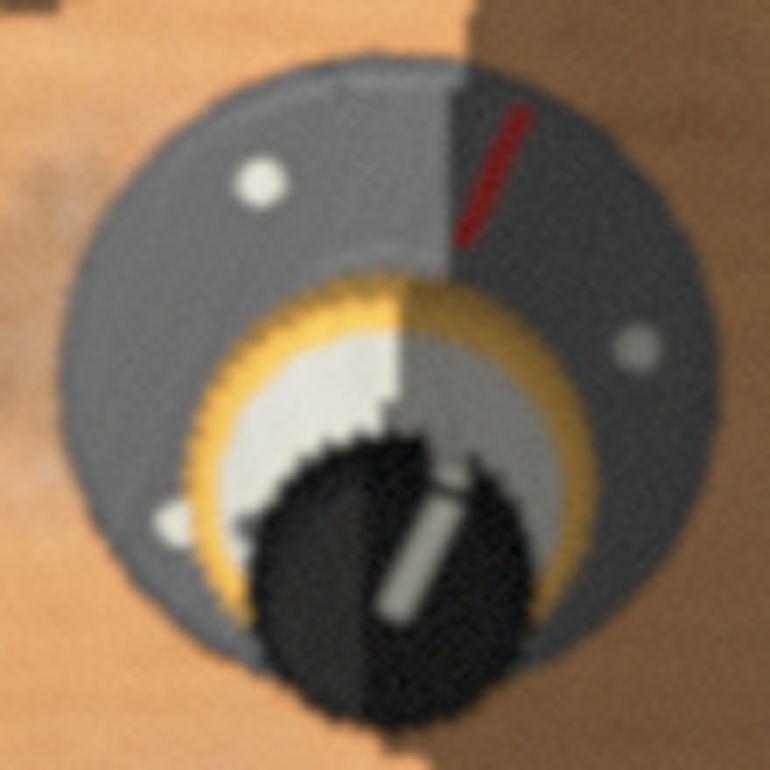

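View pics/j_w.png

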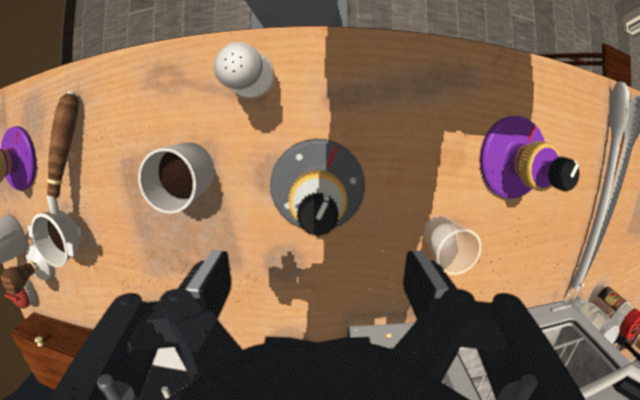

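Run:
```python
from ang import *
w=np.load("w_j.npy",allow_pickle=True).item()
for z in(.0905,.0925): angle(w,mk(262,131,7),(467,243),(523,110),(393,612),(453,495),z)
for z in (.053,.058):
    d=onz(w,*mk(262,131,7)(245,525),z,True)[:2]-C; print("dot",np.degrees(np.arctan2(d[1],d[0])),np.linalg.norm(d))
```

```text
red 158.01254838535334 156.061283524728 white 154.36609888683276 152.5849977561922 0.01293652088095015 0.0007290575762830664
red 158.01254838535334 156.061283524728 white 154.3660988868326 154.0236759101148 0.01345263064368525 9.323509696075221e-05
dot -77.9545979263003 0.017461937586546582
dot -83.04077247971085 0.016858578547210526
```

The torque settled at 0.439 (tau) and 0.447 (Mz). The last nudge only wound the ring spring, because the core was stuck, so it sits near the upper limit. There's time left (20 of 67 s), so I'll back the nut off slightly and retighten in small steps to 0.40.

```bash
cat >> h.py <<'E'
def tq(n=8,settle=.15):
    manip.sleep(settle); T=[];M=[]
    for _ in range(n): T.append(manip.get_tau()[5]);M.append(manip.get_wrist_torque()[2]);manip.sleep(.01)
    return np.mean(T),np.mean(M)
E
python3 - <<'E'
from h import *
p,R=pose(-1.,.10); manip.movep(p,R)
z=.0465
p,R=pose(-1.,z); manip.move_straight(p,R,rate=.1)
manip.clamp(); st("clamp"); print(tq())
b=0
for i in range(5):
    b+=.08; p,R=pose(-1.+b,z); manip.movep(p,R); T,M=tq(5,.1); print("b%.2f tau %.3f Mz %.3f t%.2f"%(b,T,M,manip.get_t()))
st()
E
```

```text
clamp t21.98 gap0.518 F [-3.3 -1.7  6. ] M [-0.267  0.489 -0.013] p [0.4747 0.0654 0.2025] q6 -0.580
(np.float64(0.00501434844409232), np.float64(-0.02014988660496544))
b0.08 tau -0.112 Mz -0.129 t22.59
b0.16 tau -0.220 Mz -0.189 t22.98
b0.24 tau -0.327 Mz -0.320 t23.38
b0.32 tau -0.307 Mz -0.296 t23.77
b0.40 tau -0.262 Mz -0.264 t24.16
 t24.16 gap0.519 F [-3.2 -0.5  6.6] M [-0.18   0.532 -0.261] p [0.4749 0.0655 0.2027] q6 -0.979
```

Run:
```python
from h import *
z=.0465; b=.40; T0=-.262
def go(d):
    global b,T0
    b-=d; p,R=pose(-1.+b,z); manip.movep(p,R)
    ti=[manip.get_tau()[5]]; T,M=tq(8,.12); print("b%.3f tau %.3f (first %.3f) Mz %.3f slope %.2f t%.2f"%(b,T,ti[0],M,(T-T0)/d,manip.get_t())); T0=T
for d in (.12,.12,.10): go(d)
while T0<.33 and b>-.2: go(.025)
```

```text
b0.280 tau -0.091 (first -0.029) Mz -0.104 slope 1.43 t24.59
b0.160 tau 0.069 (first 0.131) Mz 0.063 slope 1.33 t25.02
b0.060 tau 0.202 (first 0.254) Mz 0.195 slope 1.33 t25.46
b0.035 tau 0.235 (first 0.248) Mz 0.222 slope 1.33 t25.89
b0.010 tau 0.268 (first 0.281) Mz 0.267 slope 1.33 t26.32
b-0.015 tau 0.301 (first 0.314) Mz 0.295 slope 1.33 t26.76
b-0.040 tau 0.334 (first 0.347) Mz 0.355 slope 1.32 t27.19
```

Run:
```python
from h import *
z=.0465; b=-.04; T0=.334
def go(d):
    global b,T0
    b-=d; p,R=pose(-1.+b,z); manip.movep(p,R)
    T,M=tq(10,.15); print("b%.3f tau %.3f Mz %.3f slope %.2f t%.2f"%(b,T,M,(T-T0)/d,manip.get_t())); T0=T
while T0<.396 and b>-.3: go(.015)
st()
```

```text
b-0.055 tau 0.352 Mz 0.351 slope 1.23 t27.68
b-0.070 tau 0.333 Mz 0.328 slope -1.27 t28.16
b-0.085 tau 0.353 Mz 0.342 slope 1.34 t28.64
b-0.100 tau 0.373 Mz 0.375 slope 1.28 t29.12
b-0.115 tau 0.345 Mz 0.351 slope -1.85 t29.61
b-0.130 tau 0.365 Mz 0.371 slope 1.34 t30.09
b-0.145 tau 0.382 Mz 0.371 slope 1.11 t30.57
b-0.160 tau 0.358 Mz 0.346 slope -1.60 t31.06
b-0.175 tau 0.378 Mz 0.373 slope 1.34 t31.54
b-0.190 tau 0.397 Mz 0.383 slope 1.28 t32.02
 t32.02 gap0.517 F [-3.8 -0.7  6.3] M [-0.328  0.647  0.344] p [0.4746 0.0655 0.2025] q6 -0.391
```

Run:
```python
from h import *
z=.0465; b=-.19; T0=.397
def go(d):
    global b,T0
    b-=d; p,R=pose(-1.+b,z); manip.movep(p,R)
    T,M=tq(10,.15); print("b%.3f tau %.3f Mz %.3f slope %.2f t%.2f"%(b,T,M,(T-T0)/d,manip.get_t())); T0=T
for _ in range(3):
    go(.015)
    if T0>.393: break
manip.sleep(.2); print(tq(30))
w=manip.grab_frame("wrist"); cv2.imwrite("pics/k_hold.png",w["color"][:,:,::-1])
```

```text
b-0.205 tau 0.417 Mz 0.417 slope 1.31 t32.51
(np.float64(0.41654457710683346), np.float64(0.4154283393029196))
```

Holding steady at 0.416 on both sensors, with breakaway about there and sliding about 0.38. Releasing, retreating and checking the line.

Run:
```python
from h import *
q=-1.205
manip.ungrasp(); manip.sleep(.2)
p,R=pose(q,.10); manip.move_straight(p,R,rate=.08)
p,R=pose(0.157-.392,.13); manip.movep(p,R)
w=manip.grab_frame("wrist"); np.save("w_l.npy",w,allow_pickle=True); crop(w,317,205,110,110,7,"l.png"); cv2.imwrite("pics/l_w.png",w["color"][:,:,::-1])
p,R=pose(0.,.25); manip.movep(p,R)
manip.movej([1.235,.217,1.613,0,1.311,-.112])
f=manip.grab_frame("top"); crop(f,288,236,70,56,10,"l_top.png"); cv2.imwrite("pics/l_topf.png",f["color"][:,:,::-1]); st()
```

```text
origin 262 150 k 7
origin 253 208 k 10
 t38.52 gap0.999 F [-0.6 -0.6  1.3] M [ 0.012 -0.     0.025] p [0.1396 0.6093 0.4049] q6 -0.112
```

View pics/l.png

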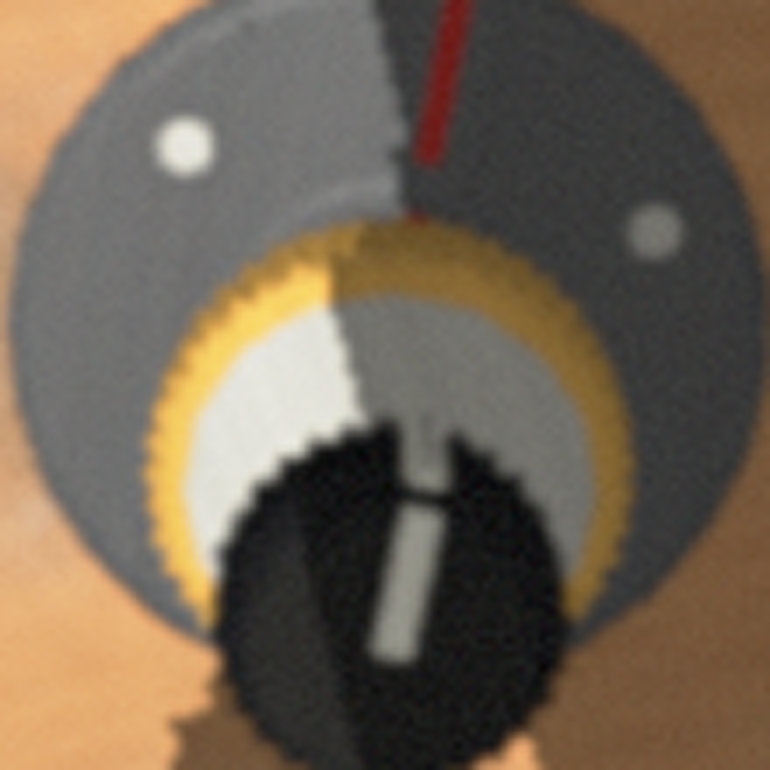

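View pics/l_top.png

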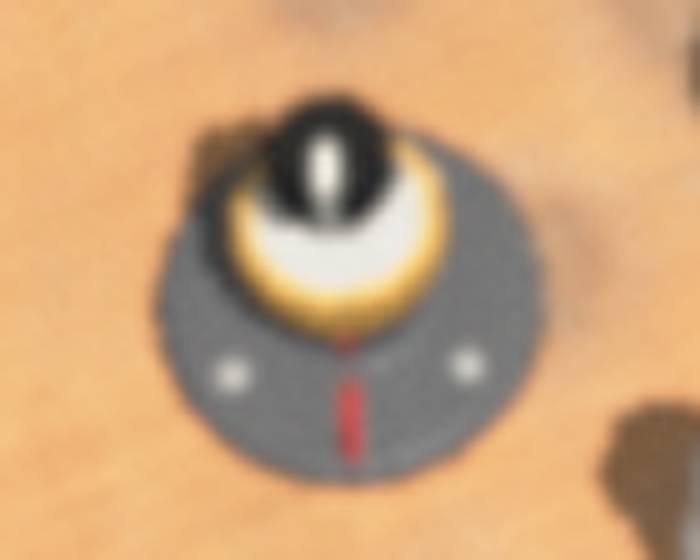

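View pics/l_topf.png

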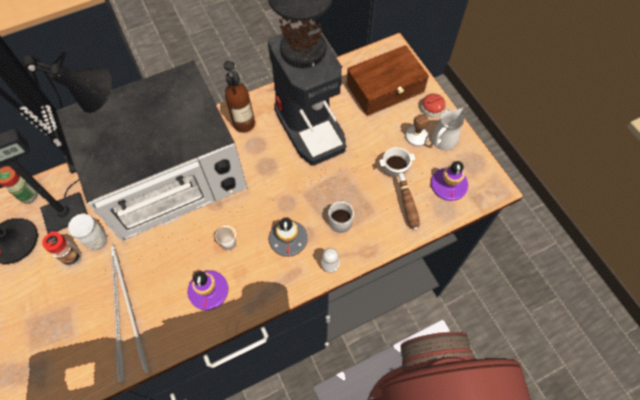

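Run:
```python
from ang import *
w=np.load("w_l.npy",allow_pickle=True).item()
for z in(.0905,.0925): angle(w,mk(262,150,7),(429,160),(460,0),(394,655),(427,505),z)
f=manip.grab_frame("top"); a=cv2.imread("pics/a_top.png")[:,:,::-1].astype(int)
d=np.abs(f["color"].astype(int)-a).max(2)>60
ys,xs=np.nonzero(d); print(len(xs), [(x,y) for x,y in zip(xs,ys)][:40])
```

```text
red 156.0681530842813 156.41734891565383 white 155.31306758091483 154.2661539621977 0.012166431375674368 0.0013667313293878566
red 156.0681530842813 156.41734891565383 white 155.31306758091486 155.14897556166304 0.012898404879267165 0.0004502625805435158
33 [(np.int64(287), np.int64(222)), (np.int64(284), np.int64(223)), (np.int64(287), np.int64(223)), (np.int64(288), np.int64(223)), (np.int64(284), np.int64(224)), (np.int64(285), np.int64(224)), (np.int64(287), np.int64(224)), (np.int64(288), np.int64(224)), (np.int64(284), np.int64(225)), (np.int64(285), np.int64(225)), (np.int64(287), np.int64(225)), (np.int64(288), np.int64(225)), (np.int64(289), np.int64(225)), (np.int64(284), np.int64(226)), (np.int64(285), np.int64(226)), (np.int64(286), np.int64(226)), (np.int64(288), np.int64(226)), (np.int64(289), np.int64(226)), (np.int64(284), np.int64(227)), (np.int64(285), np.int64(227)), (np.int64(286), np.int64(227)), (np.int64(288), np.int64(227)), (np.int64(289), np.int64(227)), (np.int64(284), np.int64(228)), (np.int64(285), np.int64(228)), (np.int64(286), np.int64(228)), (np.int64(288), np.int64(228)), (np.int64(289), np.int64(228)), (np.int64(285), np.int64(229)), (np.int64(286), np.int64(229)), (np.int64(288), np.int64(229)), (np.int64(289), np.int64(229)), (np.int64(89), np.int64(363))]
```

Lines agree within about 1° (white 155.2°, red 156.3°). Apart from one stray pixel at (89,363), far from the work, the top picture changed only at the knob. Handing in.

```bash
python3 -c "
from cell import manip
manip.job_done(); print(manip.get_t())"
```

```text
the job is handed in; nothing more can be done
the job is handed in; nothing more can be done
```

I turned the black knob about 0.535 rad clockwise to the red line, ran the brass jam nut down and tightened it, let go, and handed the job in at about 39 s.

- **Setting:** the last wrist picture puts the white line at about 155.2° and the red line at about 156.3°, roughly 1° apart. One view in between, after the first tightening, read 2–3° apart; the last picture doesn't show that.
- **Torque:** the first tightening settled at 0.439 N m (joint 6) and 0.447 N m (wrist), too close to the upper limit. I backed the nut off about 0.2 rad and retightened it in small steps. It held at 0.416 N m (joint 6) and 0.415 N m (wrist) just before release. While turning it stuck and slipped, sliding at roughly 0.36–0.38 N m and sticking up to about 0.40–0.42 N m.
- **Knob torque sign:** the wrist torque while turning the knob read negative, opposite to the nut, and I didn't find out why. I checked the knob's setting by picture instead.
- **Surroundings:** comparing the top picture before and after shows a change only at the knob, plus one stray pixel far from the work. The cup, glass, shaker and purple stands look unmoved, and the robot was parked clear with the gripper open.

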